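# Find the press shoe that fits the feeler gauge

### The job

Find out with the steel feeler gauge which of the three shoes of the little gluing press is set to it: hold the gauge by its wooden handle and slide the blade in flat along the bed, from the front, under one shoe after another until you find it, without forcing it. One gap is too wide (no drag), one is closed too far (the blade will not go in), and one lets the blade in with a light springy drag; leave the gauge lying in that one, flat on the bed, the blade straight under the shoe with its tip well out behind, and let go. Do not disturb the varnish jar or the cork block.

Things in the scene. Friction and masses are not known exactly. Their poses are not given: they have to be found in the camera images.
- gauge: loose feeler gauge, about 80 g, 138 mm long over all, Wooden handle 70 long x 18 wide x 32 tall mm; grasp it across its 18 mm; flat steel blade 26 wide x 6 thick mm that sticks out 68 mm from the front of the handle, its underside flush with the handle's, its top tapering to 2.5 mm over the last 15 mm. Origin: under the centre of the handle; x axis along the blade towards the tip, z up
- gauge_tip (a point): middle of the blunt front edge of the blade: 103 mm ahead of the gauge's origin, about 1 mm above its underside
- press: fixed small gluing press: wooden bed 250 wide (y) x 140 deep (x) x 20 thick mm, open at the front, reaching 115 mm ahead of the line of shoes and 25 mm behind; green crossbeam (28 mm deep, 64 to 80 mm up) on two posts at y = +-111 mm. Origin: on the bench under the middle shoe; x from front to back, the way the blade goes in, y left, z up
- gap1 (a point): point on top of the bed under the left shoe, 70 mm to the left (+y) of gap2; axes as the press. Three look-alike spindles with black knobs (to about 116 mm above the bench) each carry a steel shoe, round below (radius 10 mm, 36 mm wide), over a bright strip in the bed; their setting differs in an order that changes
- gap2 (a point): point on top of the bed under the middle shoe; axes as the press. Too wide: the shoe stands 9 mm over the bed, no drag at all. Closed: it is locked 1 mm over the bed and the blade stops hard some 3 to 7 mm short of the shoe line
- gap3 (a point): point on top of the bed under the right shoe, 70 mm to the right (-y) of gap2; axes as the press. Right setting: the shoe hangs 4 mm over the bed on a spring of about 3 to 4 N; the tip goes under it, the taper meets it up to 8 mm past the shoe line and lifts it with a push of about 3 to 8 N; fully under from 16 mm on, the blade drags with a few N
- varnish_jar: bystander: jar of amber varnish with a black lid, 56 mm across, 87 mm tall, upright; origin under its centre
- cork_block: bystander: brown cork block 45 x 70 x 30 mm; origin under its centre

How it is judged:
By the outcome, as a careful person would: the job done as asked, in the order asked, and still so for the second after the job is handed in, with the robot touching nothing.
It also fails if it takes over 72 s, if anything falls off the work surface, if the arm or the gripper's body presses on something with over 40 N, if the wrist force passes 120 N, or if a joint passes its speed limit or range.

### The arm

A 6-joint arm with a two-finger parallel gripper is mounted at the origin on a cart in front of the work surface, level with it; the furniture and walls round the work are solid. World frame = base frame: x ahead of the robot, y to its left, z up, the work surface at z = 0. Lengths are in m, angles in rad, forces in N, time in s.
With the tool pointing down it reaches from about 0.375 to 0.925 m from the base axis. Payload 5.7 kg.
Tool frame: the origin (TCP) lies midway between the tips of the shut fingers; the grasp point (between the pads) lies 19 mm behind it; z points along the fingers, y is the line along which they close (so a half turn about z gives the same grasp; the last joint's range is limited). The gripper opens to 85 mm and grips with 20 to 120 N. Pads are 22 mm wide; open, the fingers measure 114 mm over their backs; the gripper's body (76 mm by 85 mm) begins 54 mm behind the grasp point. The pads swing forward as they close: fully open they stand 13 mm farther back than shut.
Start: joints at [1.035, 0.359, 1.51, -0, 1.272, -0.115], TCP at [0.245, 0.548, 0.231] pointing down, gripper open.
Joint ranges: [-2.97, 2.97], [-1.01, 2.36], [0.21, 2.38], [-0.96, 4.11], [0.2, 2.71], [-2.98, 2.98]. Speed limits (rad/s): [2.39, 2.39, 3.14, 3.14, 3.14, 3.14].

### API

Orientations are given as [roll, pitch, yaw] about the fixed x, y, z axes, in that order (R = Rz(yaw) Ry(pitch) Rx(roll)).
In Python, from workcell import r gives the robot as it stands.
- The arm moves only by the tool play_rows, never from a script. Its argument "plan" is a list of rows, each a list of 2 entries, a list of its own where there are three numbers: the shift along the world's x, y, z in m, then the turn, a rotation vector about the world's x, y, z in rad. In form: [[[dx, dy, dz], [ax, ay, az]], ...]. A call has 1 to 20 rows; each row is the pose to reach, as a shift and turn from the pose commanded when the call began; what a row does not reach only later rows make up. A row lasts 1/8 s, in which the tool goes at most 62.5 mm and 10.7 degrees, less where a joint would pass 70% of its speed; a pose out of reach is approached as far as the arm can. A call with a gripper value outside its range is refused whole. "gripper" is the opening, from -1 (shut) to 1 (fully open), so that 0 is half open, set as the call begins (left out, the last holds). The fingers move at their own pace and stop on an object; "squeeze" is the grip in N (left out, the last holds). Time passes only in rows, so rows that repeat a pose let the fingers close. It gives the time, the measured TCP pose, the force, the opening and the grip force at its end, in the units of the state.
- r.state(): the state, without advancing time (a new reading comes with each control period).
- r.snapshot(name): name is "side" or "top" or "wrist"; returns a dict with "pixels" (400x640x3 uint8, blue, green, red), "depth" (400x640 float32, m along the optical axis (not along the pixel's ray), 0 where there is no reading), "fx", "fy", "cx", "cy" (pixels), "T" (4x4, takes a point from camera to world coordinates); the wrist camera has in their place "T_tool_cam" (4x4, takes a point from camera to tool coordinates, whose origin is the TCP and whose axes are the flange's). Camera axes: x right, y down, z forward; pixel columns grow to the right and rows downward; lengths in m; the calibration is good to about 2 mm. A picture is of the moment at which its call begins: read the wrist's pose just before it.
- r.sign_off(): hands the job in; it is judged then, once.
The state is a dict: "t": time; "joint_pos": joint angles; "qd": joint speeds; "joint_efforts": joint torques, N m; "position": TCP position; "ee_rot": TCP orientation; "contact_force": force on the tool from outside, world axes, zero at the start; "wrist_torque": the same for the moment, N m; "width": finger opening in m; "finger_force": force on a finger pad.
Only numpy, scipy, OpenCV 4.12 (cv2) and the standard library are available. Lean on these libraries where they do the work, as an engineer would, in place of code of your own. Each camera call takes 0.05 s, during which the arm holds its last target. There are 200 camera calls.

## Working session

There is one attempt and no reset: what is moved stays moved. The work goes in short steps, Python scripts to look and compute and a tool call to move; the robot and the scene stay as the last step left them, time stands still between calls to the robot, and variables do not carry over. Pictures are saved under pics/ and viewed, at most 10 in all, crops included, and the job is handed in when it is done.

Besides the shell and the picture viewer there is one more tool, called after "Call:" in YAML: its name, and indented under it one key for each argument. play_rows: Moves the arm, as the interface text tells. Its arguments: {"type":"object","properties":{"plan":{"type":"array","items":{"type":"array"}},"gripper":{"type":"number"},"squeeze":{"type":"number"}},"required":["plan"]}

```bash
mkdir -p pics; ls; cat > h.py <<'E'
import numpy as np, cv2
from workcell import r
def snap(n,f):
    s=r.snapshot(n); cv2.imwrite('pics/'+f+'.png',s['pixels']); np.savez('pics/'+f+'.npz',**{k:v for k,v in s.items()}); return s
def pts(s,T=None):
    T=s['T'] if T is None else T
    d=np.asarray(s['depth']); v,u=np.mgrid[:400,:640]
    P=np.stack([(u-s['cx'])/s['fx']*d,(v-s['cy'])/s['fy']*d,d,np.ones_like(d)],-1)@np.asarray(T).T
    return P[...,:3]
E
python3 - <<'E'
from h import *
for n in('top','side'):
    s=snap(n,n+'1'); print(n,s['fx'],s['cx'],s['cy'],np.round(s['T'],3).tolist())
print(r.state())
E
```

```text
pics
top 458.74127908296936 310.3569218877326 198.21954333483927 [[0.019, -0.995, 0.101, 0.332], [-1.0, -0.022, -0.022, -0.08], [0.024, -0.101, -0.995, 1.331], [0.0, 0.0, 0.0, 1.0]]
side 397.82334259662355 311.9722780604986 200.09237906336648 [[0.999, 0.029, -0.021, 0.483], [0.035, -0.658, 0.752, -1.057], [0.008, -0.752, -0.659, 0.885], [0.0, 0.0, 0.0, 1.0]]
{'t': 0.1, 'joint_pos': array([ 1.03491733e+00,  3.59425331e-01,  1.51132411e+00, -7.14527028e-06,
        1.27250420e+00, -1.15063977e-01]), 'qd': array([-0.0004899 , -0.00307617, -0.00108795, -0.0002518 ,  0.00070674,
       -0.00048664]), 'joint_efforts': array([-3.88908902e-04, -5.28648019e+01, -2.79356611e+01, -1.10631545e-04,
        5.02642302e-03,  1.76542147e-05]), 'position': array([0.2447775 , 0.5471283 , 0.23054223]), 'ee_rot': array([-3.13994187e+00, -1.83916282e-04,  2.72077958e+00]), 'contact_force': array([-0.429288  ,  0.26087503, -0.14424722]), 'wrist_torque': array([-0.03980817,  0.02160957, -0.00966916]), 'finger_force': 0.0, 'width': 0.0854996303622377}
```

View pics/top1.png

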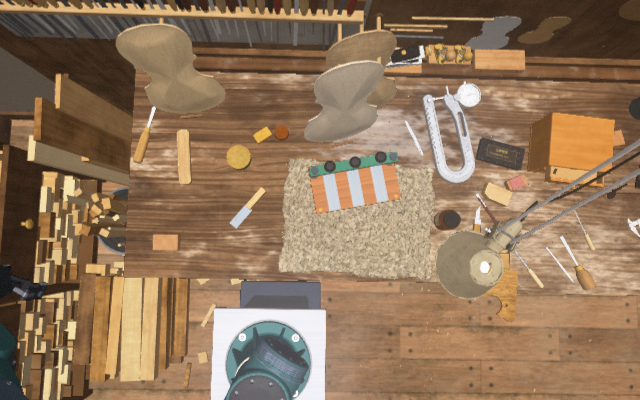

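View pics/side1.png

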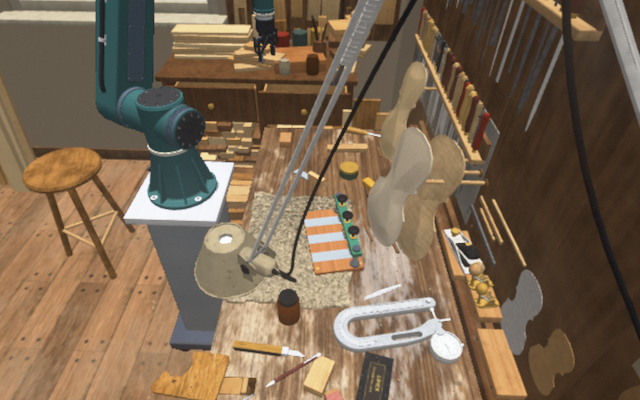

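The top view shows the gauge at about (248,207), its blade pointing down-left to (232,224). The press is at (355,187) with its knobs at (330,167), (355,162) and (380,157), and the jar is at (447,220). The cork block is probably the one at (165,242). The side view agrees: jar at (288,307), press at (335,235).

```bash
python3 - <<'E'
from h import *
s=dict(np.load('pics/top1.npz')); P=pts(s); im=s['pixels']
def q(u,v): return np.round(P[v,u],3).tolist()
for n,(u,v) in dict(handle=(257,196),blade=(238,219),bed1=(325,200),bed3=(390,195),k1=(330,167),k2=(355,162),k3=(380,157),beam=(343,165),jar=(447,220),cork=(165,242),blk2=(497,192),lamp=(470,265),bench=(260,240),mat=(300,250),lamparm=(560,180),scroll=(340,100),yel=(238,157)).items(): print(n,q(u,v))
# height map crops
big=cv2.resize(im[140:290,140:470],None,fx=2.4,fy=2.4,interpolation=cv2.INTER_CUBIC); cv2.imwrite('pics/c1.png',big)
# gauge: points above z>0.003 within window
hsv=cv2.cvtColor(im,cv2.COLOR_BGR2HSV)
w=np.zeros(im.shape[:2],bool); w[180:235,222:275]=1
blade=w&(hsv[...,1]<60)&(hsv[...,2]>120)
hand=w&(P[...,2]>0.018)
for n,m in(('blade',blade),('hand',hand)):
    n_,l,st,c=cv2.connectedComponentsWithStats(m.astype(np.uint8)); k=1+np.argmax(st[1:,4]); m=l==k
    p=P[m]; print(n,m.sum(),np.round(c[k],1),np.round(p.mean(0),4),np.round(np.median(p[:,2]),4))
    rect=cv2.minAreaRect((p[:,:2]*1000).astype(np.float32)); print(rect)
E
```

```text
handle [0.467, 0.043, 0.036]
blade [0.402, 0.099, -0.0]
bed1 [0.461, -0.151, 0.023]
bed3 [0.48, -0.339, 0.02]
k1 [0.541, -0.158, 0.115]
k2 [0.556, -0.225, 0.115]
k3 [0.569, -0.291, 0.126]
beam [0.553, -0.196, 0.083]
jar [0.407, -0.482, 0.088]
cork [0.332, 0.296, 0.029]
blk2 [0.494, -0.646, 0.032]
lamp [0.294, -0.465, 0.296]
bench [0.343, 0.033, 0.005]
mat [0.317, -0.082, 0.003]
lamparm [0.52, -0.781, 0.118]
scroll [0.686, -0.172, 0.239]
yel [0.578, 0.1, 0.034]
blade 237 [240.2 216.4] [0.4093 0.0906 0.016 ] 0.0046
((360.8634033203125, 22.841636657714844), (200.87960815429688, 71.26383209228516), 54.76593017578125)
hand 165 [255.4 198.1] [0.4613 0.0475 0.0303] 0.0306
((461.6642150878906, 48.29912567138672), (18.69379425048828, 68.727294921875), 51.330963134765625)
```

View pics/c1.png

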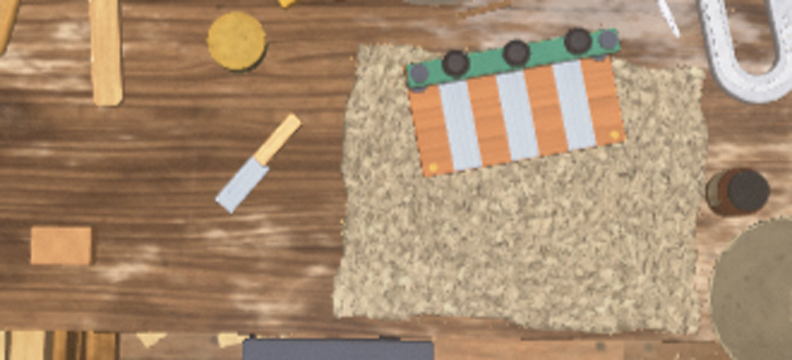

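The crop confirms three things:
- The gauge handle's end is at crop (293,120) and the blade tip at (222,205).
- The press strips run slightly tilted, with knobs at (456,62), (516,52) and (577,40).
- The jar is at (740,192).

Next I refine the press pose.

```bash
cat >> h.py <<'E'
def cast(s,uv,z):
    T=s['T']; d=np.array([(uv[0]-s['cx'])/s['fx'],(uv[1]-s['cy'])/s['fy'],1])@T[:3,:3].T
    o=T[:3,3]; return (o+d*(z-o[2])/d[2])[:2]
E
python3 - <<'E'
from h import *
for n in('top','side'):
    s=dict(np.load(f'pics/{n}1.npz')); P=pts(s); im=s['pixels']; hsv=cv2.cvtColor(im,cv2.COLOR_BGR2HSV)
    box=(P[...,0]>.4)&(P[...,0]<.65)&(P[...,1]>-.38)&(P[...,1]<-.07)
    m=box&(P[...,2]>.098)&(P[...,2]<.14)&(hsv[...,2]<90)
    N,l,st,c=cv2.connectedComponentsWithStats(m.astype(np.uint8))
    for k in range(1,N):
        if st[k,4]>15: print(n,'knob',st[k,4],c[k].round(1),cast(s,c[k],.112).round(4),P[l==k].mean(0).round(4))
    bed=box&(abs(P[...,2]-.02)<.008)&(hsv[...,0]<20)&(hsv[...,1]>120)&(hsv[...,2]>120)
    strip=box&(abs(P[...,2]-.02)<.012)&(hsv[...,1]<70)&(hsv[...,2]>120)&(hsv[...,0]>80)
    N,l,st,c=cv2.connectedComponentsWithStats(strip.astype(np.uint8))
    for k in range(1,N):
        if st[k,4]>100:
            vv,uu=np.nonzero(l==k); q=np.array([cast(s,(a,b),.02) for a,b in zip(uu,vv)])
            print(n,'strip',st[k,4],cv2.minAreaRect((q*1000).astype(np.float32)))
    vv,uu=np.nonzero(bed|strip); q=np.array([cast(s,(a,b),.02) for a,b in zip(uu,vv)]); print(n,'bed',cv2.minAreaRect((q*1000).astype(np.float32)))
    # gauge
    w=(P[...,0]>.36)&(P[...,0]<.52)&(P[...,1]>0)&(P[...,1]<.14)
    mm=w&(hsv[...,1]<60)&(hsv[...,2]>120)&(hsv[...,0]>80); N,l,st,c=cv2.connectedComponentsWithStats(mm.astype(np.uint8))
    k=1+np.argmax(st[1:,4]); vv,uu=np.nonzero(l==k); q=np.array([cast(s,(a,b),.006) for a,b in zip(uu,vv)]); print(n,'blade',cv2.minAreaRect((q*1000).astype(np.float32)))
    mm=w&(P[...,2]>.026); N,l,st,c=cv2.connectedComponentsWithStats(mm.astype(np.uint8))
    k=1+np.argmax(st[1:,4]); vv,uu=np.nonzero(l==k); q=np.array([cast(s,(a,b),.032) for a,b in zip(uu,vv)]); print(n,'handle',cv2.minAreaRect((q*1000).astype(np.float32)))
E
```

```text
top knob 73 [380.3 156.8] [ 0.5728 -0.2939] [ 0.5716 -0.2929  0.1179]
top knob 65 [354.6 162. ] [ 0.557  -0.2245] [ 0.5575 -0.2249  0.1091]
top knob 70 [329.3 166. ] [ 0.5443 -0.1563] [ 0.5443 -0.1563  0.1119]
top strip 400 ((513.1106567382812, -306.3386535644531), (105.2812728881836, 31.955293655395508), 11.471882820129395)
top strip 399 ((499.1582946777344, -237.58876037597656), (104.77440643310547, 31.822193145751953), 11.75904655456543)
top strip 403 ((485.3518371582031, -169.2022247314453), (105.1099624633789, 31.894893646240234), 11.486052513122559)
top bed ((513.0694580078125, -234.3073272705078), (136.20895385742188, 249.055419921875), 11.213912963867188)
top blade ((409.87567138671875, 91.53524017333984), (25.63742446899414, 67.67402648925781), 50.53517532348633)
top handle ((461.4077453613281, 47.92646026611328), (18.278139114379883, 68.1539077758789), 50.108585357666016)
side knob 61 [341.6 198.1] [ 0.5456 -0.1623] [ 0.5456 -0.1624  0.1122]
side knob 68 [347.2 214.8] [ 0.5599 -0.2338] [ 0.5602 -0.2309  0.1092]
side knob 79 [353. 230.] [ 0.5738 -0.2936] [ 0.5731 -0.2997  0.1182]
side strip 226 ((489.1436462402344, -168.12905883789062), (110.44242095947266, 29.7465877532959), 11.53873348236084)
side strip 257 ((502.9753112792969, -236.62799072265625), (110.44084930419922, 29.452285766601562), 11.614315032958984)
side strip 301 ((516.2232666015625, -305.63427734375), (110.11882781982422, 30.408435821533203), 11.445732116699219)
side bed ((515.5801391601562, -239.22830200195312), (136.50064086914062, 252.5223388671875), 11.265884399414062)
side blade ((420.9635925292969, 85.54412841796875), (21.742586135864258, 41.50791931152344), 2.5335264205932617)
side handle ((453.4863586425781, 48.22297668457031), (23.91042137145996, 50.296051025390625), 47.55426788330078)
```

Call:
play_rows:
  plan:
    - [[0.025, -0.056, 0], [0, 0, -0.03]]
    - [[0.05, -0.112, 0], [0, 0, -0.06]]
    - [[0.075, -0.169, 0], [0, 0, -0.09]]
    - [[0.1, -0.225, 0], [0, 0, -0.12]]
    - [[0.125, -0.281, 0], [0, 0, -0.15]]
    - [[0.15, -0.337, -0.02], [0, 0, -0.18]]
    - [[0.175, -0.393, -0.04], [0, 0, -0.21]]
    - [[0.2, -0.449, -0.06], [0, 0, -0.24]]
    - [[0.224, -0.505, -0.08], [0, 0, -0.274]]
    - [[0.224, -0.505, -0.1], [0, 0, -0.274]]
    - [[0.224, -0.505, -0.1], [0, 0, -0.274]]
    - [[0.224, -0.505, -0.1], [0, 0, -0.274]]
  gripper: 1
  squeeze: 60

```text
t: 1.6
position: [0.4688, 0.0432, 0.1316]
ee_rot: [-3.141, -0.001, 2.447]
contact_force: [-0.5, -0.2, 0.8]
width: 0.0856
finger_force: 0.0
```

```bash
cat >> h.py <<'E'
from scipy.spatial.transform import Rotation as Ro
def wrist(f):
    st=r.state(); s=snap('wrist',f); T=np.eye(4); T[:3,:3]=Ro.from_euler('xyz',st['ee_rot']).as_matrix(); T[:3,3]=st['position']
    s['T']=T@np.asarray(s['T_tool_cam']); return st,s
E
python3 - <<'E'
from h import *
st,s=wrist('w1'); P=pts(s); print(st['t'],st['position'].round(4),st['ee_rot'].round(4),st['contact_force'].round(2))
m=(P[...,2]>.024)&(P[...,2]<.045)&(P[...,0]>.4)&(P[...,0]<.53)&(P[...,1]>0)&(P[...,1]<.1)
N,l,ss,c=cv2.connectedComponentsWithStats(m.astype(np.uint8))
k=1+np.argmax(ss[1:,4]); vv,uu=np.nonzero(l==k); q=np.array([cast(s,(a,b),.032) for a,b in zip(uu,vv)]); print(ss[k],cv2.minAreaRect((q*1000).astype(np.float32)))
E
```

```text
1.6 [0.4688 0.0432 0.1316] [-3.1414e+00 -5.0000e-04  2.4473e+00] [-0.47 -0.2   0.83]
[ 309  141   24   89 2041] ((462.4621276855469, 48.99597930908203), (17.365461349487305, 69.22911071777344), 50.67728805541992)
```

View pics/w1.png

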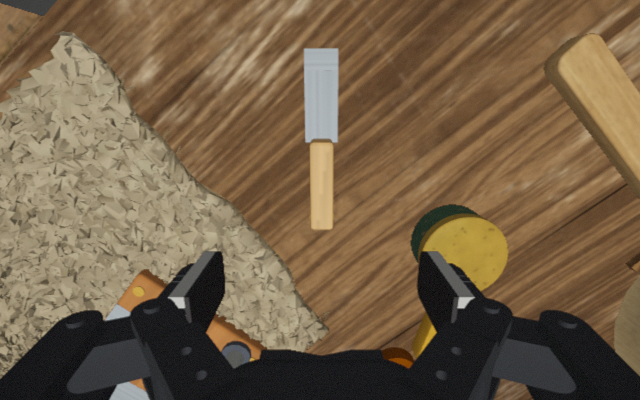

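The wrist view shows the gauge at (321,135), centred between the fingers with its tip up. It agrees with the top view to about 1 mm.

Call:
play_rows:
  plan:
    - [[0.001, -0.001, -0.04], [0, 0, 0.005]]
    - [[0.001, -0.001, -0.08], [0, 0, 0.005]]
    - [[0.001, -0.001, -0.11], [0, 0, 0.005]]
    - [[0.001, -0.001, -0.126], [0, 0, 0.005]]
    - [[0.001, -0.001, -0.126], [0, 0, 0.005]]
    - [[0.001, -0.001, -0.126], [0, 0, 0.005]]

```text
t: 2.4
position: [0.4709, 0.0422, 0.0063]
ee_rot: [3.141, 0.001, 2.453]
contact_force: [0.8, 0.6, 0.4]
width: 0.0855
finger_force: 0.0
```

Call:
play_rows:
  plan:
    - [[0, 0, 0], [0, 0, 0]]
    - [[0, 0, 0], [0, 0, 0]]
    - [[0, 0, 0], [0, 0, 0]]
    - [[0, 0, 0], [0, 0, 0]]
    - [[0, 0, 0], [0, 0, 0]]
    - [[0, 0, 0], [0, 0, 0]]
    - [[0, 0, 0], [0, 0, 0]]
    - [[0, 0, 0], [0, 0, 0]]
  gripper: -1
  squeeze: 60

```text
t: 3.4
position: [0.4703, 0.0416, 0.0056]
ee_rot: [3.141, 0.0, 2.452]
contact_force: [-0.5, 0.3, 5.8]
width: 0.0171
finger_force: 58.8
```

Call:
play_rows:
  plan:
    - [[0, 0, 0.04], [0, 0, 0]]
    - [[0, 0, 0.08], [0, 0, -0.1]]
    - [[-0.005, -0.016, 0.09], [0, 0, -0.27]]
    - [[-0.01, -0.032, 0.09], [0, 0, -0.44]]
    - [[-0.015, -0.048, 0.09], [0, 0, -0.61]]
    - [[-0.02, -0.064, 0.09], [0, 0, -0.78]]
    - [[-0.026, -0.08, 0.09], [0, 0, -0.95]]
    - [[-0.032, -0.098, 0.09], [0, 0, -1.12]]
    - [[-0.038, -0.115, 0.09], [0, 0, -1.29]]
    - [[-0.044, -0.134, 0.09], [0, 0, -1.46]]
    - [[-0.05, -0.153, 0.09], [0, 0, -1.63]]
    - [[-0.056, -0.172, 0.09], [0, 0, -1.8]]
    - [[-0.062, -0.191, 0.09], [0, 0, -1.97]]
    - [[-0.069, -0.21, 0.09], [0, 0, -2.12]]
    - [[-0.075, -0.229, 0.09], [0, 0, -2.253]]
    - [[-0.075, -0.229, 0.09], [0, 0, -2.253]]
    - [[-0.075, -0.229, 0.09], [0, 0, -2.253]]
    - [[-0.075, -0.229, 0.09], [0, 0, -2.253]]

```text
t: 5.65
position: [0.395, -0.1867, 0.0952]
ee_rot: [-3.141, 0.0, 0.201]
contact_force: [0.4, -0.4, -0.2]
width: 0.0172
finger_force: 58.8
```

```bash
cat > g.py <<'E'
from h import *
import sys
st,s=wrist(sys.argv[1]); p=st['position']; yaw=st['ee_rot'][2]; print(st['t'],p.round(4),st['ee_rot'].round(4),st['contact_force'].round(2))
P=pts(s); hsv=cv2.cvtColor(s['pixels'],cv2.COLOR_BGR2HSV)
und=p[2]-.0056
d=np.array([np.cos(yaw),np.sin(yaw)]); n=np.array([-d[1],d[0]]); rel=P[...,:2]-p[:2]; a=rel@d; b=rel@n
m=(abs(P[...,2]-und-.004)<.008)&(abs(b)<.03)&(a>.02)&(a<.14)
N,l,ss,c=cv2.connectedComponentsWithStats(m.astype(np.uint8)); k=1+np.argmax(ss[1:,4])
print('blade box',ss[k],'z along',[(round(x,3),np.median(P[...,2][(l==k)&(abs(a-x)<.004)]).round(4)) for x in(.045,.06,.075,.09,.105)])
vv,uu=np.nonzero(l==k); q=np.array([cast(s,(i,j),und+.005) for i,j in zip(uu,vv)])-p[:2]
print('blade in tool frame',cv2.minAreaRect((np.c_[q@d,q@n]*1000).astype(np.float32)))
E
python3 g.py w2
```

```text
5.65 [ 0.395  -0.1867  0.0952] [-3.1411e+00  3.0000e-04  2.0060e-01] [ 0.41 -0.36 -0.25]
blade box [  289     0    66   172 10634] z along [(0.045, np.float64(0.0948)), (0.06, np.float64(0.0947)), (0.075, np.float64(0.0947)), (0.09, np.float64(0.0948)), (0.105, np.float64(0.0928))]
blade in tool frame ((75.58342742919922, 0.10184669494628906), (26.021780014038086, 67.15841674804688), 89.82767486572266)
```

View pics/w2.png

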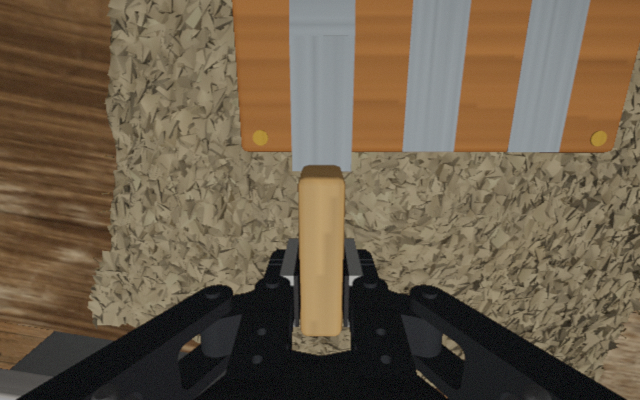

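The wrist view shows the gauge level and straight in the grip. The handle spans (300–344, 165–335) and the blade runs up over the left strip. The bed's front edge is near row 151.

```bash
python3 - <<'E'
from h import *
s=dict(np.load('pics/w2.npz')); st=r.state(); T=np.eye(4); T[:3,:3]=Ro.from_euler('xyz',st['ee_rot']).as_matrix(); T[:3,3]=st['position']; s['T']=T@s['T_tool_cam']
P=pts(s); hsv=cv2.cvtColor(s['pixels'],cv2.COLOR_BGR2HSV)
bed=(hsv[...,0]<20)&(hsv[...,1]>120)&(hsv[...,2]>100)&(abs(P[...,2]-.02)<.008)
strip=(hsv[...,1]<70)&(hsv[...,0]>80)&(abs(P[...,2]-.02)<.008)
for nm,m in(('bed',bed),('strip',strip)):
  N,l,ss,c=cv2.connectedComponentsWithStats(m.astype(np.uint8))
  for k in range(1,N):
    if ss[k,4]<1500: continue
    q=np.array([cast(s,(i,j),.02) for j,i in zip(*np.nonzero(l==k))])*1000; print(nm,ss[k],cv2.minAreaRect(q.astype(np.float32)),'z',np.median(P[l==k][:,2]))
# front edge pixel rows for columns
e=np.array([cast(s,(u,np.nonzero((bed|strip)[:,u])[0].max()),.02) for u in list(range(370,600,10))])
k=np.polyfit(e[:,1],e[:,0],1); print('front edge x=',k,'yaw',-np.arctan(k[0]))
yaw=-np.arctan(k[0]); d=np.array([np.cos(yaw),np.sin(yaw)])
for i,g in enumerate([(0.5457,-0.1569),(.5595,-.2255),(.5733,-.2941)]):
    # distance from gap to the edge line along d
    g=np.array(g); f0=np.array([k[1],0]); print(i+1,(g-f0)@d)
E
```

```text
bed [ 232    0   59  152 7765] ((470.4156188964844, -134.13082885742188), (89.00559997558594, 33.28574752807617), 11.157267570495605) z 0.01920672234519033
bed [ 352    0   61  152 7990] ((485.0281677246094, -206.0107879638672), (88.81690979003906, 33.01589584350586), 11.469582557678223) z 0.019206089568170284
bed [ 454    0   78  152 8500] ((498.7277526855469, -273.3304443359375), (88.87574768066406, 35.047279357910156), 11.320747375488281) z 0.019179226465251928
bed [ 560    0   80  153 8086] ((512.28466796875, -341.643798828125), (89.46509552001953, 34.778526306152344), 11.362635612487793) z 0.019117182455751003
strip [ 403    0   67  151 7976] ((492.0888977050781, -239.04586791992188), (88.2109375, 33.13039016723633), 11.338845252990723) z 0.01940278625509692
strip [ 508    0   82  152 8052] ((505.66827392578125, -307.4316101074219), (88.92423248291016, 33.217559814453125), 11.197391510009766) z 0.0193613216654107
front edge x= [-0.20034297  0.39882462] yaw 0.19772531970700472
1 0.1131922980074911
2 0.11324766976329823
3 0.11330304151910535
```

Call:
play_rows:
  plan:
    - [[0, -0.0006, -0.03], [0, 0, -0.002]]
    - [[0, -0.0006, -0.055], [0, 0, -0.002]]
    - [[0, -0.0006, -0.066], [0, 0, -0.002]]
    - [[0, -0.0006, -0.067], [0, 0, -0.002]]
    - [[0, -0.0006, -0.068], [0, 0, -0.002]]
    - [[0, -0.0006, -0.068], [0, 0, -0.002]]
    - [[0, -0.0006, -0.068], [0, 0, -0.002]]

```text
t: 6.58
position: [0.3954, -0.1882, 0.0278]
ee_rot: [3.141, -0.001, 0.197]
contact_force: [-0.7, -0.5, -1.1]
width: 0.0171
finger_force: 58.8
```

Call:
play_rows:
  plan:
    - [[0, 0, -0.0005], [0, 0, 0]]
    - [[0, 0, -0.001], [0, 0, 0]]
    - [[0, 0, -0.001], [0, 0, 0]]
    - [[0, 0, -0.001], [0, 0, 0]]

```text
t: 7.08
position: [0.3951, -0.188, 0.0262]
ee_rot: [-3.141, -0.0, 0.197]
contact_force: [0.1, -0.5, -1.6]
width: 0.0171
finger_force: 58.8
```

Call:
play_rows:
  plan:
    - [[0, 0, -0.0005], [0, 0, 0]]
    - [[0, 0, -0.0008], [0, 0, 0]]
    - [[0, 0, -0.0008], [0, 0, 0]]
    - [[0, 0, -0.0008], [0, 0, 0]]

```text
t: 7.58
position: [0.3951, -0.188, 0.0255]
ee_rot: [-3.142, -0.0, 0.197]
contact_force: [-0.7, 0.1, 3.0]
width: 0.017
finger_force: 59.2
```

Call:
play_rows:
  plan:
    - [[0.005, 0.0015, 0], [0, 0, 0]]
    - [[0.01, 0.0025, 0], [0, 0, 0]]
    - [[0.015, 0.0035, 0], [0, 0, 0]]
    - [[0.02, 0.0045, 0], [0, 0, 0]]
    - [[0.024, 0.0055, 0], [0, 0, 0]]
    - [[0.0275, 0.006, 0], [0, 0, 0]]
    - [[0.0275, 0.006, 0], [0, 0, 0]]

```text
t: 8.45
position: [0.422, -0.1815, 0.0256]
ee_rot: [-3.141, 0.001, 0.197]
contact_force: [-3.4, 0.3, 6.6]
width: 0.0168
finger_force: 59.7
```

Call:
play_rows:
  plan:
    - [[0.001, 0.0002, 0], [0, 0, 0]]
    - [[0.002, 0.0004, 0], [0, 0, 0]]
    - [[0.003, 0.0006, 0], [0, 0, 0]]
    - [[0.004, 0.0008, 0], [0, 0, 0]]
    - [[0.004, 0.0008, 0], [0, 0, 0]]

```text
t: 9.07
position: [0.4254, -0.1808, 0.0256]
ee_rot: [-3.14, 0.002, 0.197]
contact_force: [-5.4, 0.4, 8.8]
width: 0.0167
finger_force: 60.1
```

Call:
play_rows:
  plan:
    - [[0.001, 0.0002, 0], [0, 0, 0]]
    - [[0.002, 0.0004, 0], [0, 0, 0]]
    - [[0.003, 0.0006, 0], [0, 0, 0]]
    - [[0.003, 0.0006, 0], [0, 0, 0]]

```text
t: 9.57
position: [0.4284, -0.1802, 0.0256]
ee_rot: [-3.14, 0.002, 0.197]
contact_force: [-5.6, -1.5, 8.4]
width: 0.0172
finger_force: 60.1
```

Call:
play_rows:
  plan:
    - [[0, 0, 0.0004], [0, 0, 0]]
    - [[0, 0, 0.0007], [0, 0, 0]]
    - [[0, 0, 0.0007], [0, 0, 0]]

```text
t: 9.95
position: [0.4299, -0.1806, 0.0261]
ee_rot: [-3.142, -0.0, 0.197]
contact_force: [-0.3, -0.6, -1.7]
width: 0.0173
finger_force: 58.9
```

Call:
play_rows:
  plan:
    - [[0.001, 0.0002, 0], [0, 0, 0]]
    - [[0.002, 0.0004, 0], [0, 0, 0]]
    - [[0.003, 0.0006, 0], [0, 0, 0]]
    - [[0.003, 0.0006, 0], [0, 0, 0]]

```text
t: 10.45
position: [0.4327, -0.18, 0.0262]
ee_rot: [-3.142, -0.0, 0.197]
contact_force: [0.2, 0.0, -1.2]
width: 0.0169
finger_force: 58.9
```

Call:
play_rows:
  plan:
    - [[0.001, 0.0002, 0], [0, 0, 0]]
    - [[0.002, 0.0004, 0], [0, 0, 0]]
    - [[0.003, 0.0006, 0], [0, 0, 0]]
    - [[0.003, 0.0006, 0], [0, 0, 0]]

```text
t: 10.95
position: [0.4357, -0.1794, 0.0262]
ee_rot: [-3.142, -0.0, 0.197]
contact_force: [-0.2, -0.2, -1.0]
width: 0.0168
finger_force: 58.9
```

Call:
play_rows:
  plan:
    - [[0.001, 0.0002, 0], [0, 0, 0]]
    - [[0.002, 0.0004, 0], [0, 0, 0]]
    - [[0.003, 0.0006, 0], [0, 0, 0]]
    - [[0.004, 0.0008, 0], [0, 0, 0]]
    - [[0.004, 0.0008, 0], [0, 0, 0]]

```text
t: 11.58
position: [0.4397, -0.1786, 0.0262]
ee_rot: [-3.142, -0.0, 0.197]
contact_force: [-0.7, -0.0, -1.8]
width: 0.0169
finger_force: 58.9
```

Call:
play_rows:
  plan:
    - [[0.001, 0.0002, 0], [0, 0, 0]]
    - [[0.002, 0.0004, 0], [0, 0, 0]]
    - [[0.003, 0.0006, 0], [0, 0, 0]]
    - [[0.004, 0.0008, 0], [0, 0, 0]]
    - [[0.004, 0.0008, 0], [0, 0, 0]]

```text
t: 12.2
position: [0.4425, -0.1774, 0.0259]
ee_rot: [-3.14, 0.002, 0.197]
contact_force: [-4.6, -1.1, -0.6]
width: 0.017
finger_force: 58.8
```

Call:
play_rows:
  plan:
    - [[0.001, 0.0002, 0], [0, 0, 0]]
    - [[0.002, 0.0004, 0], [0, 0, 0]]
    - [[0.003, 0.0006, 0], [0, 0, 0]]
    - [[0.004, 0.0008, 0], [0, 0, 0]]
    - [[0.004, 0.0008, 0], [0, 0, 0]]

```text
t: 12.82
position: [0.4463, -0.1764, 0.0259]
ee_rot: [-3.14, 0.002, 0.197]
contact_force: [-5.6, -1.3, -0.7]
width: 0.017
finger_force: 58.9
```

Call:
play_rows:
  plan:
    - [[0.002, 0.0004, 0], [0, 0, 0]]
    - [[0.004, 0.0008, 0], [0, 0, 0]]
    - [[0.006, 0.0012, 0], [0, 0, 0]]
    - [[0.008, 0.0016, 0], [0, 0, 0]]
    - [[0.01, 0.002, 0], [0, 0, 0]]
    - [[0.01, 0.002, 0], [0, 0, 0]]

```text
t: 13.58
position: [0.458, -0.1749, 0.0261]
ee_rot: [-3.142, -0.0, 0.197]
contact_force: [-2.1, 0.3, -4.4]
width: 0.0167
finger_force: 58.5
```

Call:
play_rows:
  plan:
    - [[0.002, 0.0004, 0], [0, 0, 0]]
    - [[0.004, 0.0008, 0], [0, 0, 0]]
    - [[0.006, 0.0012, 0], [0, 0, 0]]
    - [[0.008, 0.0016, 0], [0, 0, 0]]
    - [[0.01, 0.002, 0], [0, 0, 0]]
    - [[0.012, 0.0024, 0], [0, 0, 0]]
    - [[0.012, 0.0024, 0], [0, 0, 0]]

```text
t: 14.45
position: [0.47, -0.1725, 0.0262]
ee_rot: [3.142, -0.001, 0.197]
contact_force: [-1.1, 0.7, -4.7]
width: 0.0168
finger_force: 58.5
```

Call:
play_rows:
  plan:
    - [[0.002, 0.0004, 0], [0, 0, 0]]
    - [[0.004, 0.0008, 0], [0, 0, 0]]
    - [[0.006, 0.0012, 0], [0, 0, 0]]
    - [[0.008, 0.0016, 0], [0, 0, 0]]
    - [[0.01, 0.002, 0], [0, 0, 0]]
    - [[0.011, 0.0022, 0], [0, 0, 0]]
    - [[0.011, 0.0022, 0], [0, 0, 0]]

```text
t: 15.32
position: [0.4808, -0.1704, 0.0262]
ee_rot: [3.142, -0.0, 0.197]
contact_force: [-1.2, -0.7, -4.3]
width: 0.0172
finger_force: 58.5
```

Springy drag starts about 8 mm past the shoe line and falls to 1–2 N once the blade is fully under. That makes gap1 the right one. I'll settle the gauge on the bed and release it.

Call:
play_rows:
  plan:
    - [[0, 0, -0.0005], [0, 0, 0]]
    - [[0, 0, -0.0005], [0, 0, 0]]

```text
t: 15.58
position: [0.4808, -0.1704, 0.0258]
ee_rot: [3.141, -0.001, 0.197]
contact_force: [-3.0, 0.9, -2.7]
width: 0.0167
finger_force: 58.8
```

Call:
play_rows:
  plan:
    - [[0, 0, 0], [0, 0, 0]]
    - [[0, 0, 0], [0, 0, 0]]
    - [[0, 0, 0], [0, 0, 0]]
    - [[0, 0, 0], [0, 0, 0]]
    - [[0, 0, 0], [0, 0, 0]]
    - [[0, 0, 0], [0, 0, 0]]
  gripper: 0.1

```text
t: 16.32
position: [0.4806, -0.1704, 0.0257]
ee_rot: [-3.141, -0.0, 0.197]
contact_force: [-0.7, 0.2, 0.3]
width: 0.047
finger_force: 0.0
```

Call:
play_rows:
  plan:
    - [[0, 0, 0.01], [0, 0, 0]]
    - [[0, 0, 0.03], [0, 0, 0]]
    - [[-0.02, -0.004, 0.06], [0, 0, 0]]
    - [[-0.05, -0.01, 0.1], [0, 0, 0]]
    - [[-0.07, -0.014, 0.13], [0, 0, 0]]
    - [[-0.07, -0.014, 0.13], [0, 0, 0]]
    - [[-0.07, -0.014, 0.13], [0, 0, 0]]

```text
t: 17.2
position: [0.4109, -0.1844, 0.1557]
ee_rot: [3.141, -0.001, 0.196]
contact_force: [0.2, -0.1, -0.1]
width: 0.047
finger_force: 0.0
```

```bash
python3 - <<'E'
from h import *
st,s=wrist('w3'); print(st['t'],st['position'],st['width'])
P=pts(s); m=(abs(P[...,2]-.05)<.008)&(P[...,0]<.56)&(abs(P[...,1]+.17)<.04)
N,l,ss,c=cv2.connectedComponentsWithStats(m.astype(np.uint8)); k=1+np.argmax(ss[1:,4])
q=np.array([cast(s,(i,j),.052) for j,i in zip(*np.nonzero(l==k))])*1000; print(ss[k],cv2.minAreaRect(q.astype(np.float32)),np.median(P[l==k][:,2]))
t=snap('top','t2'); a=t['pixels'][135:235,300:420]; a=cv2.resize(a,(480,400)); b=s['pixels']
cv2.imwrite('pics/f.png',np.hstack([cv2.resize(b,(320,200)),cv2.resize(a,(240,200))]))
E
```

```text
17.2 [ 0.41093607 -0.1843939   0.15567838] 0.04702939233229705
[ 308   35   26  102 2530] ((490.3061828613281, -167.91299438476562), (68.26305389404297, 17.71475601196289), 10.912039756774902) 0.05098547416453485
```

View pics/w3.png

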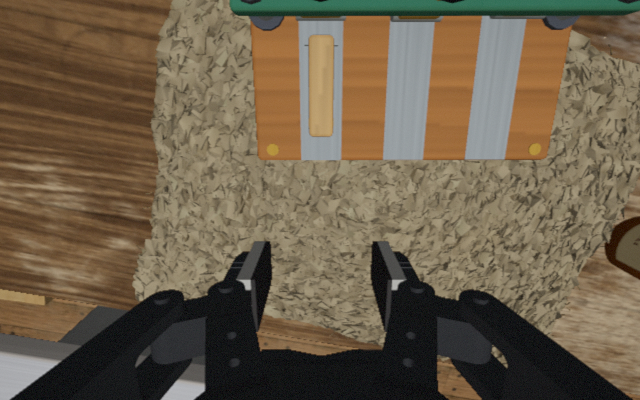

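The wrist view shows the handle at (321,85), lying flat and centred on the left strip with the blade under the left shoe. The tip is about 45 mm past the shoe line, and the gripper is clear.

```bash
python3 -c "
from workcell import r
print(r.sign_off())"
```

```text
the job is handed in; nothing more can be done
None
```

The left shoe (gap1) is the one set to the gauge: the blade met a springy push of about 5 N, then a light drag, so I did not need to try the other two. The gauge lies flat and straight under that shoe with its tip about 45 mm past the shoe line, the gripper is clear, and the job was handed in at about 17 s.

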